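# Fetch the arched template from the chest drawer

## Robot

A 7-joint arm with a two-finger parallel gripper is mounted at the origin on the work surface. World frame = base frame: x ahead of the robot, y to its left, z up, the work surface at z = 0. Lengths are in mm, angles in rad, forces in N, time in s.
With the tool pointing down it reaches from about 400 to 850 mm from the base axis. Payload 10.4 kg.
Tool frame: the origin (TCP) lies at the very end of the fingers, on their centre line; the grasp point (between the pads) lies 19 mm behind it; z points along the fingers, y is the direction in which the jaws open and shut (so a half turn about z gives the same grasp; the last joint's range is limited). The gripper opens to 85 mm and grips with 20 to 120 N. Pads are 22 mm wide; open, the fingers measure 114 mm over their backs; the gripper's body (76 mm by 85 mm) begins 54 mm behind the grasp point. The pads swing forward as they close: fully open they stand 13 mm farther back than shut.
Start: joints at [1.086, 0.332, -0.065, 1.46, 0.022, 1.35, -0.088], TCP at [278.499, -559.544, 231.338] pointing down, gripper open.
Joint ranges: [-2.6, 2.6], [-0.5, 2.12], [-1.47, 1.34], [0.16, 2.42], [-1.27, 4.41], [0.06, 2.06], [-2.6, 2.6]. Speed limits (rad/s): [2.22, 2.22, 2.79, 2.79, 3.14, 3.14, 3.14].

## Interface

Orientations are given as a 3x3 rotation matrix whose columns are the frame's x, y, z axes.
In Python, from rig import status, snapshot, workorder gives the robot as it stands.
- The arm moves only by the shell command python3 -m inch 'ROWS' [FORCE]. ROWS is JSON, a list of rows, each an object of numbers: "wx", "wy", "wz": the turn, a rotation vector about the world's x, y, z in degrees; "x", "y", "z": the shift along the world's x, y, z in mm; "jaw": the opening, from 0 (shut) to 1 (fully open). In form: [{"wx": .., "wy": .., "wz": .., "x": .., "y": .., "z": .., "jaw": ..}, ...]. A call has 1 to 20 rows; each row shifts and turns the commanded pose from where the row before left it; what a row does not reach is not made up. A row lasts 1/12 s, in which the tool goes at most 41.7 mm and 7.16 degrees, less where a joint would pass 70% of its speed; a pose out of reach is approached as far as the arm can. A call with a gripper value outside its range is refused whole. The fingers move at their own pace and stop on an object; FORCE is the grip in N (left out, the last holds). Time passes only in rows, so rows that do not move let the fingers close. It gives the time, the measured TCP pose, the force and the opening at its end, in the units of the state.
- status.get_state(): the state, without advancing time (a new reading comes with each control period).
- snapshot(name): name is "scene" or "top" or "wrist"; returns a dict with "frame" (420x560x3 uint8, red, green, blue), "range_z" (420x560 float32, mm along the optical axis (not along the pixel's ray), 0 where there is no reading), "vfov" (degrees; the focal length in pixels is half the picture's height over the tangent of half this angle, whatever the lens; pixels are square), "cx", "cy" (the principal point, pixels), "view" (4x4, takes a point from world to camera coordinates). Camera axes: x right, y up, looking along -z (the intrinsics and any distortion apply to the point x, -y, -z); pixel columns grow to the right and rows downward; lengths in mm; the calibration is good to about 2 mm. A picture is of the moment at which its call begins.
- workorder.hand_in(): hands the job in, once; it reports no verdict.
The state is a dict: "time_s": time; "joint_positions": joint angles; "qvel": joint speeds; "joint_efforts": joint torques, N m; "eef_pos": TCP position; "ee_rot": TCP orientation; "ft_force": force on the tool from outside, world axes, zero at the start; "wrist_torque": the same for the moment, N m; "grip_width": opening from 0.0 (shut) to 1.0 (fully open).
Only numpy, scipy, OpenCV 4.12 (cv2) and the standard library are available. Lean on these libraries where they do the work, as an engineer would, in place of code of your own. Each camera call takes 0.05 s, during which the arm holds its last target. There are 200 camera calls.

## Task

The next panel gets the arched top: pull the drawer of the grey bench chest open to its stop, draw the arched plywood template up out of its slanted slot and stand it, arch up, in the slanted slot of the wooden bench caddy, lowering it right to the bottom before you let go. Leave the drawer open and the stepped template in its slot, and do not shift the glue bottle, tape roll, screwdriver or hammer lying about.

Things in the scene. Friction and masses are not known exactly. Their poses are not given: they have to be found in the camera images.
- chest: Grey steel bench chest, 300 deep x 250 wide x 168 mm high, fixed, one drawer. Origin on the bench under the middle of its front face; x points into the chest, z up; the drawer comes out towards -x. A black screw tray (48 mm high) stands on its top at the back, 195 to 285 mm behind the front face. (Left of the chest, nearer the robot, stands a fixed clamped glue-up, 260 mm high.)
- drawer (a joint): Drawer of the chest: 0 shut, 0.21 m at its stop; starts shut. Runs with 2 to 4 N of friction and stays where it is left. Its front is flush with the chest when shut: 18 mm thick, 226 mm wide, top edge 152 mm above the bench. Open-topped box, sides 70 mm above the bench.
- drawer_handle (a point): Middle of the drawer's steel bow handle, moves with the drawer, axes as the chest's. Round bar of 10 mm diameter lying level across the drawer (along y), straight for 104 mm, its axis 42 mm in front of the drawer front and 141 mm above the bench, 27 mm below the chest's top: 37 mm are free between bar and front.
- rack_middle (a point): Point in the drawer midway between its two slots, level with their bottoms (37 mm above the bench), 236 mm behind the handle bar; axes as the chest's. Slot bottoms lie 31 mm in front of (-x) and 31 mm behind it. Dark wood; both slots slant 30 deg from vertical, mouths towards -x: 15 mm wide inside, 168 mm long (along y), front wall 70 mm, rear wall 50 mm high along the slant.
- arched_template: Plywood template 9 mm thick, 120 wide, 125 tall, top half-round (radius 60 mm); 70 to 135 g. In either drawer slot, leaning 30 deg on the slot's front wall, top towards the chest's front, upper 55 mm free. Origin: middle of its lower edge; x through the plate (rearwards and up as it stands), y along its width, z up the plate to the top of the arch (z = 125 mm).
- stepped_template: Plywood template of the same thickness and height, 150 mm wide for 85 mm and 90 mm wide for the 40 mm above, square corners; stands in the drawer's other slot the same way. Same origin and axes. To be left there.
- caddy: Wooden bench caddy, 200 deep x 180 wide, fixed. Origin on the bench under its middle, x away from the robot at yaw 0, z up. Near its front is one empty slanted slot; behind that (x = 45 to 95 mm) a block with pencils and chisels standing up to 180 mm above the bench.
- caddy_slot (a point): Middle of the bottom of the caddy's slot, 36 mm above the bench; axes as the caddy's. The slot slants 30 deg from vertical, its mouth towards the caddy's front (-x); 20 mm wide inside, 150 mm long (along y), front wall 70 mm and rear wall 50 mm high measured along the slant; bottom square to the walls. A template let go at the bottom comes to lean on the front wall.
- glue_bottle: White glue bottle, 64 mm diameter, 190 mm high, upright. Origin in the middle of its underside. Leave alone.
- tape_roll: Roll of tape, 110 mm diameter, 25 mm high, lying flat. Origin in the middle of its underside. Leave alone.
- hammer: Hammer 260 mm long, lying left of the robot's reach to the chest. Leave alone.
- screwdriver: Screwdriver 200 mm long with green handle, lying between robot, chest and caddy. Leave alone.

How it is judged (in metres and radians):
On the way, in this order (a step that is already met when the one before it is completed fails the run):
1. the drawer is pulled open to its stop (190 mm or more of its 210 mm) (value of joint drawer above 0.19 m), for 0.2 s.
2. the gripped arched template is drawn clear of its slot, its lower edge 60 mm or more above the slot's bottom, with the drawer still open (z of arched_template in the frame of rack_middle above 0.06 m and contact force between the fingers and arched_template above 0.3 N and value of joint drawer above 0.18 m), for 0.2 s.
3. the arched template stands at the bottom of the caddy's slot (lower edge within 12 mm of the bottom) while the fingers still hold it (distance between arched_template and caddy_slot below 0.03 m and z of arched_template in the frame of caddy_slot below 0.012 m and angle between arched_template's own z axis and vertical between 0.35 and 0.7 rad and contact force between the fingers and arched_template above 0.3 N), for 0.1 s.
At the end, for the whole second after the job is handed in: The arched template stands arch up, released and at rest in the caddy's slot: its lower edge within 30 mm of the middle of the slot's bottom and at most 12 mm above it, leaning 20 to 40 deg. The drawer is open by 180 mm or more and the stepped template still stands in its slot (distance between arched_template and caddy_slot below 0.03 m and z of arched_template in the frame of caddy_slot below 0.012 m and angle between arched_template's own z axis and vertical between 0.35 and 0.7 rad and linear speed of arched_template below 0.02 m/s and angular speed of arched_template below 0.1 rad/s and value of joint drawer above 0.18 m and distance between stepped_template and rack_middle below 0.055 m and angle between stepped_template's own z axis and vertical between 0.35 and 0.7 rad); the robot touches nothing.
It fails at once if the glue bottle, tape roll, screwdriver or hammer is shifted by more than 30 mm (distance of any of glue_bottle, tape_roll, screwdriver, hammer from where it was at the start of the episode above 0.03 m).
It fails at once if the glue bottle is tipped by more than 25 deg (angle between glue_bottle's own z axis and vertical above 0.44 rad).
It fails at once if the stepped template is lifted out of its slot by 35 mm or more (z of stepped_template in the frame of rack_middle above 0.035 m).
It also fails if it takes over 61 s, if anything falls off the work surface, if the arm or the gripper's body presses on something with over 40 N, if the wrist force passes 120 N, or if a joint passes its speed limit or range.

## Working session

There is one attempt and no reset: what is moved stays moved. The work goes in short steps, Python scripts to look and compute and a shell command to move; the robot and the scene stay as the last step left them, time stands still between calls to the robot, and variables do not carry over. Pictures are saved under pics/ and viewed, on a budget of 10 in all, crops included, one or two more only if the job needs it, and the job is handed in when it is done.

```bash
ls; mkdir -p pics; cat > h.py <<'E'
import numpy as np, cv2
from rig import status, snapshot, workorder
def pts(s):
    H,W=s["range_z"].shape; f=H/2/np.tan(np.radians(s["vfov"])/2)
    v,u=np.mgrid[0:H,0:W]; d=s["range_z"]
    c=np.stack([(u-s["cx"])/f*d,-(v-s["cy"])/f*d,-d,np.ones_like(d)],-1)
    P=c@np.linalg.inv(s["view"]).T
    P=P[...,:3]; P[d<=0]=np.nan
    return P
def save(s,n): cv2.imwrite("pics/"+n+".png",s["frame"][:,:,::-1])
E
python3 - <<'E'
from h import *
for n in("scene","top"):
    s=snapshot(n);save(s,n+"0");np.save(n+"0.npy",pts(s)); print(n,s.keys(),s["vfov"],s["cx"],s["cy"]);print(s["view"])
print(status.get_state())
E
```

```text
pics
scene dict_keys(['frame', 'range_z', 'vfov', 'cx', 'cy', 'view']) 57.271580598467224 278.8568025415263 213.37085691214213
[[-3.05245418e-01 -9.52252402e-01 -6.37164061e-03  2.03764422e+02]
 [ 9.06024804e-01 -2.92473968e-01  3.05905267e-01 -4.85291205e+02]
 [-2.93162564e-01  8.76033166e-02  9.52040635e-01 -8.61144356e+02]
 [ 0.00000000e+00  0.00000000e+00  0.00000000e+00  1.00000000e+00]]
top dict_keys(['frame', 'range_z', 'vfov', 'cx', 'cy', 'view']) 45.3456121348108 286.54979573513606 207.6841164275509
[[-2.72560297e-02 -9.99149855e-01 -3.09301934e-02  8.36803596e+01]
 [ 9.96198919e-01 -2.97103767e-02  8.18841054e-02 -5.19436594e+02]
 [-8.27334397e-02 -2.85807896e-02  9.96161792e-01 -1.31111218e+03]
 [ 0.00000000e+00  0.00000000e+00  0.00000000e+00  1.00000000e+00]]
{'time_s': 0.1, 'joint_positions': array([ 1.08641512,  0.33280715, -0.06471532,  1.46085651,  0.02161794,
        1.34992563, -0.08851554]), 'qvel': array([ 0.00031461, -0.00297721, -0.00068065, -0.00188683,  0.00011437,
        0.00017191,  0.00022379]), 'joint_efforts': array([ 1.31024502e-03, -6.26747131e+01,  4.89735254e-02, -3.92428637e+01,
        1.61749008e-02,  6.92147529e-03,  4.51801122e-05]), 'eef_pos': array([ 278.31053135, -559.22953739,  230.5968911 ]), 'ee_rot': array([[ 8.95250449e-01,  4.45562813e-01, -6.43360910e-04],
       [ 4.45563272e-01, -8.95249738e-01,  1.13010570e-03],
       [-7.24356092e-05, -1.29838563e-03, -9.99999154e-01]]), 'ft_force': array([ 0.58874423,  0.32098292, -0.6133825 ]), 'wrist_torque': array([-0.04461541,  0.01438973,  0.03529515]), 'grip_width': 1.0023187258883581}
```

View pics/top0.png

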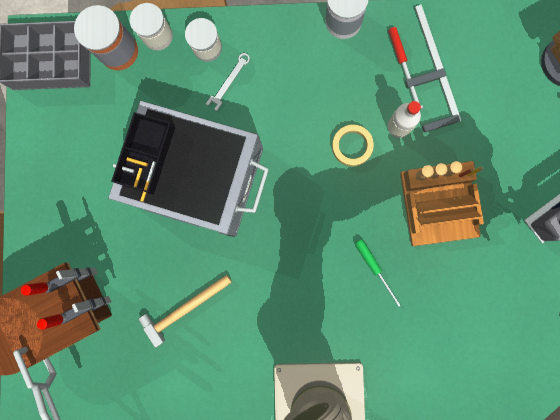

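View pics/scene0.png

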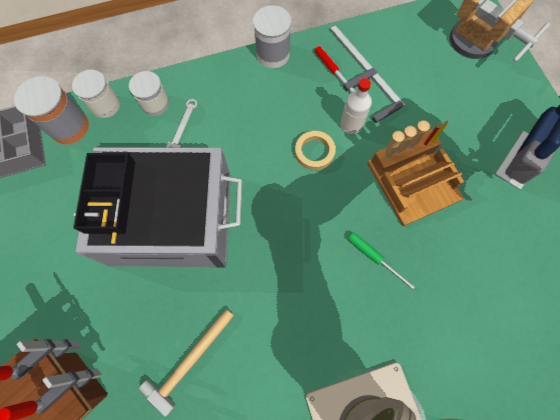

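The top view shows the chest at about (185,170) with its handle bar at (258,188) facing right (world -y). The caddy is at (445,205), slot towards the robot; the screwdriver is at (375,270), hammer (185,310), tape (352,145) and bottle (405,118).

```bash
python3 - <<'E'
from h import *
from scipy.ndimage import label
for n in("top","scene"):
    P=np.load(n+"0.npy"); z=P[...,2]
    print(n,"bench z",np.nanmedian(z[(z>-30)&(z<30)]))
    def comp(m,seed):
        l,k=label(m); return l==l[seed[1],seed[0]]
    seeds={"top":((215,170),(445,230)),"scene":((180,180),(420,200))}[n]
    m=comp((z>155)&(z<180),seeds[0])
    q=P[m]; r=cv2.minAreaRect(q[:,:2].astype(np.float32)); print("chesttop",r,np.nanmedian(q[:,2])); print(cv2.boxPoints(r).round(1))
    # handle
    box=(z>125)&(z<155)
    l,k=label(box)
    for i in range(1,k+1):
        c=l==i
        if c.sum()>25:
            v,u=np.where(c); q=P[c]
            r=cv2.minAreaRect(q[:,:2].astype(np.float32))
            print("z125-155",c.sum(),u.mean().round(),v.mean().round(),np.array(r[0]).round(1),np.array(r[1]).round(1),round(r[2],1),q[:,2].mean().round(1))
    hsv=cv2.cvtColor(cv2.imread(f"pics/{n}0.png"),cv2.COLOR_BGR2HSV)
    # caddy points
    x0,x1,y0,y1={"top":(398,488,160,250),"scene":(362,470,118,228)}[n]
    sub=np.zeros_like(m); sub[y0:y1,x0:x1]=1
    wood=sub&(hsv[...,0]<25)&(hsv[...,1]>100)&(z>12)&(z<130)
    l,k=label(wood); s=np.bincount(l.ravel())[1:]; wood=l==1+s.argmax()
    q=P[wood]; r=cv2.minAreaRect(q[:,:2].astype(np.float32)); print("caddy",r, q[:,2].min(),q[:,2].max());print(cv2.boxPoints(r).round(1))
    print(np.histogram(q[:,2],bins=range(0,140,10)))
E
python3 - <<'E'
import cv2
a=cv2.imread('pics/top0.png')[155:255,390:500];b=cv2.imread('pics/scene0.png')[110:230,355:475]
cv2.imwrite('pics/cad.png',cv2.hconcat([cv2.resize(a,(396,360),interpolation=2),cv2.resize(b,(360,360),interpolation=2)]))
E
```

```text
top bench z 1.7055525205080357
chesttop ((617.4918823242188, 311.0378723144531), (300.37890625, 255.97650146484375), 71.86585998535156) 170.8470994689244
[[449.1 208.1]
 [692.4 128.5]
 [785.9 413.9]
 [542.6 493.6]]
z125-155 590 347.0 7.0 [1008.2  -99.2] [100.1  48. ] 87.1 132.6
z125-155 1576 98.0 29.0 [977.2 528.1] [116.4 112.8] 18.9 149.8
z125-155 278 406.0 116.0 [ 732.8 -237. ] [56.4 49.8] 49.5 135.7
z125-155 520 251.0 187.0 [561.5 148.5] [ 49.7 251.3] 71.4 144.1
z125-155 33 448.0 171.0 [ 589.8 -326.7] [22.7 11. ] 26.4 140.7
z125-155 35 420.0 175.0 [ 581.5 -262.8] [23.8 11.7] 46.6 138.4
z125-155 129 83.0 278.0 [351.5 566.5] [27.6 63. ] 76.3 141.5
z125-155 127 98.0 310.0 [270.9 530.3] [29.9 77.7] 83.2 142.2
z125-155 51 49.0 381.0 [112.8 643.8] [22.8 11. ] 43.0 140.4
z125-155 102 308.0 399.0 [62.1 26.4] [ 8.3 85.3] 26.1 141.5
z125-155 26 340.0 401.0 [ 54.  -47.9] [24.2  2.1] 50.5 139.6
caddy ((520.3699340820312, -335.7888488769531), (198.8087921142578, 180.39210510253906), 6.0660271644592285) 12.228010575009876 129.85773187923792
[[ 412.  -256.6]
 [ 431.1 -436. ]
 [ 628.7 -415. ]
 [ 
[... 986 characters left out ...]
5-155 208 543.0 151.0 [ 460.8 -596.4] [33.9 24.8] 26.5 140.5
z125-155 1035 194.0 226.0 [529.7 278.8] [192.2 389.1] 21.4 142.0
z125-155 272 59.0 354.0 [350.1 560.2] [57.2 39.1] 31.7 140.8
z125-155 292 83.0 388.0 [268.1 531.3] [86.  35.1] 2.2 142.0
z125-155 101 363.0 411.0 [71.1 15.5] [ 4.1 55. ] 19.8 141.1
caddy ((522.520751953125, -332.95721435546875), (198.964599609375, 180.88833618164062), 6.112578392028809) 12.10830880658932 129.93988212116574
[[ 414.  -253.6]
 [ 433.2 -433.5]
 [ 631.1 -412.3]
 [ 611.8 -232.4]]
(array([   0, 1603,  575,  346,  335,  373,  595,  875,  317,  146,   52,
         77,   75]), array([  0,  10,  20,  30,  40,  50,  60,  70,  80,  90, 100, 110, 120,
       130]))
```

View pics/cad.png

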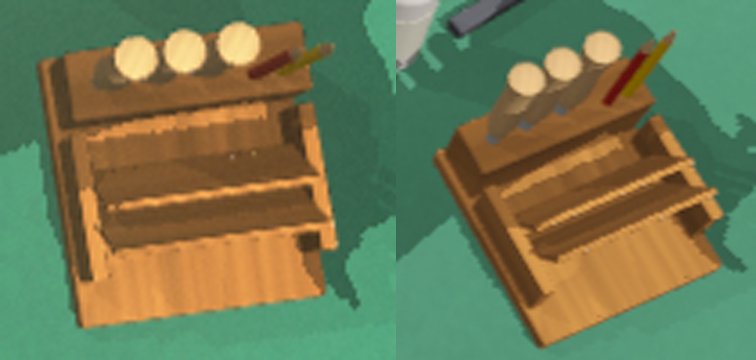

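```bash
python3 -m inch '[{"x":14,"y":34.5,"wz":-2.25},{"x":14,"y":34.5,"wz":-2.25},{"x":14,"y":34.5,"wz":-2.25},{"x":14,"y":34.5,"wz":-2.25},{"x":14,"y":34.5,"wz":-2.25},{"x":14,"y":34.5,"wz":-2.25},{"x":14,"y":34.5,"wz":-2.25},{"x":14,"y":34.5,"wz":-2.25},{"x":14,"y":34.5,"wz":-2.25},{"x":14,"y":34.5,"wz":-2.25},{"x":14,"y":34.5,"wz":-2.25},{"x":14,"y":34.5,"wz":-2.25},{"x":14,"y":34.5,"wz":-2.25},{"x":14,"y":34.5,"wz":-2.25},{"x":14,"y":34.5,"wz":-2.25},{"x":14,"y":34.5,"wz":-2.25},{"x":14,"y":34.5,"wz":-2.25},{"x":14,"y":34.5,"wz":-2.25},{"x":14,"y":34.5,"wz":-2.25},{"x":14,"y":34.5,"wz":-2.25,"jaw":0.4}]' 40
python3 - <<'E'
from h import *
s=status.get_state();print(s["eef_pos"],s["ee_rot"].round(3),s["joint_positions"].round(2),s["ft_force"])
w=snapshot("wrist");P=pts(w);save(w,"w1")
c=np.array([.3147,.9492,0]);yy=np.array([-c[1],c[0],0]);F=np.array([570.6,169.8,0])
for n,P in(("wrist",P),("top",np.load("top0.npy")),("scene",np.load("scene0.npy"))):
    if n!="wrist": P=np.load(n+"0.npy")
    x=(P-F)@c;y=(P-F)@yy;z=P[...,2]
    m=(z>132)&(z<158)&(x>-70)&(x<-32)&(abs(y)<45)
    print(n,m.sum(),x[m].mean(),x[m].std(),y[m].mean(),np.percentile(z[m],[5,50,95]), np.polyfit(y[m],x[m],1))
    m=(abs(z-168)<10)&(x>-25)&(x<30)&(abs(y)<60); print(m.sum(),np.percentile(x[m],[0,1]) if m.sum() else 0,np.median(z[m]) if m.sum() else 0)
# caddy profile
C=np.array([521.4,-334.4,0]);cx=np.array([.9945,.1056,0]);cy=np.array([-.1056,.9945,0])
for n in("top","scene"):
    P=np.load(n+"0.npy");x=(P-C)@cx;y=(P-C)@cy;z=P[...,2];b=abs(y)<55
    print(n,[(int(a),np.nanpercentile(z[b&(x>=a)&(x<a+4)],[10,50,90]).round().tolist()) for a in range(-102,60,4) if (b&(x>=a)&(x<a+4)).any()])
E
```

```text
[ 278.31053135 -559.22953739  230.5968911 ] [[ 0.895  0.446 -0.001]
 [ 0.446 -0.895  0.001]
 [-0.    -0.001 -1.   ]] [ 1.09  0.33 -0.06  1.46  0.02  1.35 -0.09] [ 0.58874423  0.32098292 -0.6133825 ]$[0]: bad value
<stdin>:9: RuntimeWarning: Mean of empty slice.
  ret = ret.dtype.type(ret / rcount)
  ret = _var(a, axis=axis, dtype=dtype, out=out, ddof=ddof,
  arrmean = um.true_divide(arrmean, div, out=arrmean,
  ret = ret.dtype.type(ret / rcount)
Traceback (most recent call last):
IndexError: index -1 is out of bounds for axis 0 with size 0
```

View pics/w1.png

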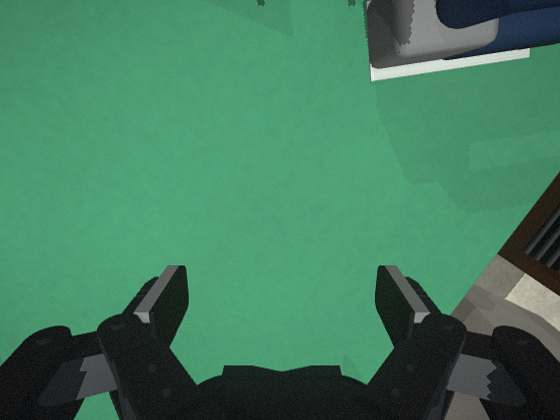

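The wrist image still shows the start pose, with the fingertips at (185,265) and (378,265). The call was refused, most likely because every row needs all seven keys.

```bash
cat > look.py <<'E'
import sys
from h import *
s=status.get_state();print(s["time_s"],s["eef_pos"],s["ee_rot"].round(3),s["joint_positions"].round(2),s["ft_force"])
w=snapshot("wrist");P=pts(w);save(w,sys.argv[1]);np.save("wr.npy",P)
E
python3 -m inch '[{"wx":0,"wy":0,"wz":-2.25,"x":14,"y":34.5,"z":0,"jaw":1},{"wx":0,"wy":0,"wz":-2.25,"x":14,"y":34.5,"z":0,"jaw":1},{"wx":0,"wy":0,"wz":-2.25,"x":14,"y":34.5,"z":0,"jaw":1},{"wx":0,"wy":0,"wz":-2.25,"x":14,"y":34.5,"z":0,"jaw":1},{"wx":0,"wy":0,"wz":-2.25,"x":14,"y":34.5,"z":0,"jaw":1},{"wx":0,"wy":0,"wz":-2.25,"x":14,"y":34.5,"z":0,"jaw":1},{"wx":0,"wy":0,"wz":-2.25,"x":14,"y":34.5,"z":0,"jaw":1},{"wx":0,"wy":0,"wz":-2.25,"x":14,"y":34.5,"z":0,"jaw":1},{"wx":0,"wy":0,"wz":-2.25,"x":14,"y":34.5,"z":0,"jaw":1},{"wx":0,"wy":0,"wz":-2.25,"x":14,"y":34.5,"z":0,"jaw":1},{"wx":0,"wy":0,"wz":-2.25,"x":14,"y":34.5,"z":0,"jaw":1},{"wx":0,"wy":0,"wz":-2.25,"x":14,"y":34.5,"z":0,"jaw":1},{"wx":0,"wy":0,"wz":-2.25,"x":14,"y":34.5,"z":0,"jaw":1},{"wx":0,"wy":0,"wz":-2.25,"x":14,"y":34.5,"z":0,"jaw":1},{"wx":0,"wy":0,"wz":-2.25,"x":14,"y":34.5,"z":0,"jaw":0.4},{"wx":0,"wy":0,"wz":-2.25,"x":14,"y":34.5,"z":0,"jaw":0.4},{"wx":0,"wy":0,"wz":-2.25,"x":14,"y":34.5,"z":0,"jaw":0.4},{"wx":0,"wy":0,"wz":-2.25,"x":14,"y":34.5,"z":0,"jaw":0.4},{"wx":0,"wy":0,"wz":-2.25,"x":14,"y":34.5,"z":0,"jaw":0.4},{"wx":0,"wy":0,"wz":-2.25,"x":14,"y":34.5,"z":0,"jaw":0.4}]' 40
python3 look.py w2
python3 - <<'E'
from h import *
c=np.array([.3147,.9492,0]);yy=np.array([-c[1],c[0],0]);F=np.array([570.6,169.8,0])
for n,f in(("wrist","wr.npy"),("top","top0.npy"),("scene","scene0.npy")):
    P=np.load(f)
    x=(P-F)@c;y=(P-F)@yy;z=P[...,2]
    m=(z>132)&(z<158)&(x>-70)&(x<-32)&(abs(y)<45)
    print(n,m.sum())
    if m.sum()>5: print(x[m].mean(),x[m].std(),np.percentile(z[m],[5,50,95]), np.polyfit(y[m],x[m],1))
    m=(abs(z-168)<10)&(x>-25)&(x<30)&(abs(y)<60); print(m.sum(),np.percentile(x[m],[0,1]) if m.sum() else 0,np.median(z[m]) if m.sum() else 0)
C=np.array([521.4,-334.4,0]);cx=np.array([.9945,.1056,0]);cy=np.array([-.1056,.9945,0])
for n in("top","scene"):
    P=np.load(n+"0.npy");x=(P-C)@cx;y=(P-C)@cy;z=P[...,2];b=abs(y)<55
    print(n,[(int(a),np.nanpercentile(z[b&(x>=a)&(x<a+4)],[10,50,90]).round().tolist()) for a in range(-102,60,4) if (b&(x>=a)&(x<a+4)).any()])
E
```

```text
time_s: 1.82
eef_pos: [558.8, 132.0, 231.2]
ee_rot: [[0.947, -0.32, -0.0], [-0.32, -0.947, -0.0], [-0.0, 0.0, -1.0]]
ft_force: [0.3, -0.7, -0.0]
grip_width: 0.396
1.8167 [558.84654112 132.01855278 231.18820948] [[ 0.947 -0.32  -0.   ]
 [-0.32  -0.947 -0.   ]
 [-0.     0.    -1.   ]] [ 0.21  0.28 -0.63  1.57  0.17  1.34 -2.33] [ 0.30079266 -0.66858747 -0.01274481]
wrist 1438
-40.71385799562662 2.7245989933489367 [143.43521404 145.70476651 147.1531085 ] [-1.39622894e-03 -4.07171763e+01]
6807 [0.71612131 1.04239798] 168.51899217682708
top 151
-43.17362626458586 2.8567300933416897 [142.00958277 145.97082312 149.7201206 ] [ 2.62598426e-04 -4.31735730e+01]
679 [-1.37973238 -0.86372604] 169.51310499234273
scene 159
-40.36185594676356 2.799052242438139 [143.08605448 145.80376776 148.42062103] [-9.19497678e-03 -4.03506753e+01]
693 [1.6255367  1.84605657] 168.68571235565344
top [(-102, [0.0, 16.0, 20.0]), (-98, [17.0, 20.0, 23.0]), (-94, [16.0, 20.0, 23.0]), (-90, [16.0, 20.0, 23.0]), (-86, [16.0, 21.0, 24.0]), (-82, [17.0, 19.0, 23.0]), (-78, [16.0, 20.0, 24.0]), (-74, [16.0, 20.0, 24.0]), (-
[... 1266 characters left out ...]
0, 21.0, 90.0]), (-42, [17.0, 20.0, 83.0]), (-38, [19.0, 74.0, 78.0]), (-34, [64.0, 67.0, 70.0]), (-30, [57.0, 61.0, 63.0]), (-26, [51.0, 54.0, 56.0]), (-22, [44.0, 48.0, 87.0]), (-18, [38.0, 86.0, 89.0]), (-14, [32.0, 35.0, 86.0]), (-10, [32.0, 35.0, 79.0]), (-6, [68.0, 71.0, 74.0]), (-2, [60.0, 64.0, 67.0]), (2, [54.0, 57.0, 59.0]), (6, [47.0, 50.0, 53.0]), (10, [41.0, 44.0, 46.0]), (14, [38.0, 38.0, 38.0]), (18, [18.0, 19.0, 21.0]), (22, [16.0, 18.0, 21.0]), (26, [17.0, 19.0, 21.0]), (30, [17.0, 19.0, 20.0]), (34, [17.0, 19.0, 22.0]), (38, [16.0, 19.0, 21.0]), (42, [17.0, 19.0, 21.0]), (46, [23.0, 51.0, 73.0]), (50, [72.0, 74.0, 77.0]), (54, [72.0, 74.0, 76.0]), (58, [73.0, 84.0, 168.0])]
```

View pics/w2.png

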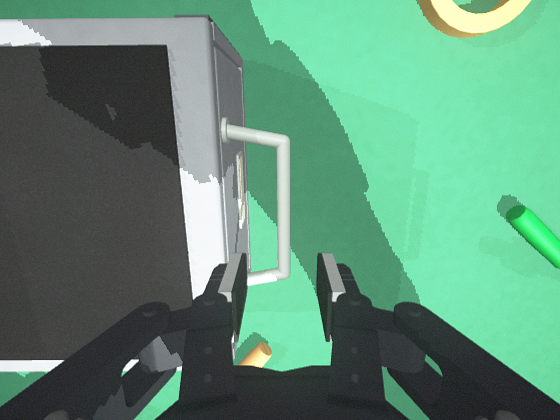

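The bar runs from (283,140) to (275,275), and depth puts it 40.7 mm ahead of the chest front. It lies between the jaws, so I'll descend, grip and pull.

```bash
python3 -m inch '[{"wx":0,"wy":0,"wz":0,"x":0,"y":-1,"z":-18,"jaw":0.4},{"wx":0,"wy":0,"wz":0,"x":0,"y":0,"z":-18,"jaw":0.4},{"wx":0,"wy":0,"wz":0,"x":0,"y":0,"z":-18,"jaw":0.4},{"wx":0,"wy":0,"wz":0,"x":0,"y":0,"z":-18,"jaw":0.4},{"wx":0,"wy":0,"wz":0,"x":0,"y":0,"z":-18,"jaw":0.4},{"wx":0,"wy":0,"wz":0,"x":0,"y":0,"z":-16,"jaw":0.4},{"wx":0,"wy":0,"wz":0,"x":0,"y":0,"z":0,"jaw":0},{"wx":0,"wy":0,"wz":0,"x":0,"y":0,"z":0,"jaw":0},{"wx":0,"wy":0,"wz":0,"x":0,"y":0,"z":0,"jaw":0},{"wx":0,"wy":0,"wz":0,"x":0,"y":0,"z":0,"jaw":0},{"wx":0,"wy":0,"wz":0,"x":0,"y":0,"z":0,"jaw":0},{"wx":0,"wy":0,"wz":0,"x":0,"y":0,"z":0,"jaw":0}]' 50
```

```text
time_s: 2.87
eef_pos: [558.1, 129.5, 125.0]
ee_rot: [[0.948, -0.318, -0.001], [-0.318, -0.948, -0.0], [-0.001, 0.0, -1.0]]
ft_force: [0.7, 2.5, -9.9]
grip_width: 0.093
```

```bash
python3 -m inch '[{"wx":0,"wy":0,"wz":0,"x":-2,"y":-6,"z":0,"jaw":0},{"wx":0,"wy":0,"wz":0,"x":-5,"y":-15,"z":0,"jaw":0},{"wx":0,"wy":0,"wz":0,"x":-5,"y":-15,"z":0,"jaw":0},{"wx":0,"wy":0,"wz":0,"x":-5,"y":-15,"z":0,"jaw":0},{"wx":0,"wy":0,"wz":0,"x":-5,"y":-15,"z":0,"jaw":0},{"wx":0,"wy":0,"wz":0,"x":-5,"y":-15,"z":0,"jaw":0},{"wx":0,"wy":0,"wz":0,"x":-5,"y":-15,"z":0,"jaw":0},{"wx":0,"wy":0,"wz":0,"x":-5,"y":-15,"z":0,"jaw":0},{"wx":0,"wy":0,"wz":0,"x":-5,"y":-15,"z":0,"jaw":0},{"wx":0,"wy":0,"wz":0,"x":-5,"y":-15,"z":0,"jaw":0},{"wx":0,"wy":0,"wz":0,"x":-5,"y":-15,"z":0,"jaw":0},{"wx":0,"wy":0,"wz":0,"x":-5,"y":-15,"z":0,"jaw":0},{"wx":0,"wy":0,"wz":0,"x":-5,"y":-15,"z":0,"jaw":0},{"wx":0,"wy":0,"wz":0,"x":-5,"y":-15,"z":0,"jaw":0},{"wx":0,"wy":0,"wz":0,"x":-3,"y":-9,"z":0,"jaw":0},{"wx":0,"wy":0,"wz":0,"x":0,"y":0,"z":0,"jaw":0},{"wx":0,"wy":0,"wz":0,"x":0,"y":0,"z":0,"jaw":0}]'
```

```text
time_s: 4.28
eef_pos: [492.6, -69.2, 125.3]
ee_rot: [[0.951, -0.309, 0.008], [-0.309, -0.951, 0.013], [0.004, -0.015, -1.0]]
ft_force: [25.7, 39.8, -27.3]
grip_width: 0.094
```

```bash
python3 -m inch '[{"wx":0,"wy":0,"wz":0,"x":1,"y":1.5,"z":0,"jaw":0},{"wx":0,"wy":0,"wz":0,"x":0,"y":0,"z":0,"jaw":0.35},{"wx":0,"wy":0,"wz":0,"x":0,"y":0,"z":0,"jaw":0.35},{"wx":0,"wy":0,"wz":0,"x":0,"y":0,"z":0,"jaw":0.35},{"wx":0,"wy":0,"wz":0,"x":0,"y":0,"z":5,"jaw":0.35},{"wx":0,"wy":0,"wz":0,"x":0,"y":0,"z":20,"jaw":0.35},{"wx":0,"wy":0,"wz":0,"x":0,"y":0,"z":30,"jaw":0.35},{"wx":0,"wy":0,"wz":0,"x":0,"y":0,"z":30,"jaw":0.35},{"wx":0,"wy":0,"wz":0,"x":0,"y":0,"z":30,"jaw":0.35},{"wx":0,"wy":0,"wz":0,"x":0,"y":0,"z":30,"jaw":0.35},{"wx":0,"wy":0,"wz":0,"x":0,"y":0,"z":30,"jaw":0.35},{"wx":0,"wy":0,"wz":0,"x":0,"y":0,"z":30,"jaw":0.35},{"wx":0,"wy":0,"wz":0,"x":0,"y":0,"z":30,"jaw":0.35},{"wx":0,"wy":0,"wz":0,"x":0,"y":0,"z":30,"jaw":0.35}]'
python3 look.py w3
python3 - <<'E'
from h import *
c=np.array([.3147,.9492,0]);yy=np.array([-c[1],c[0],0]);F=np.array([570.6,169.8,0])
ims=[cv2.imread("pics/w3.png")]
for n in("wrist","top","scene"):
    if n=="wrist":P=np.load("wr.npy")
    else:
        s=snapshot(n);P=pts(s);np.save(n+"1.npy",P);save(s,n+"1");ims.append(s["frame"][:,:,::-1])
    x=(P-F)@c;y=(P-F)@yy;z=P[...,2]
    m=(z>132)&(z<158)&(x>-290)&(x<-238)&(abs(y)<45); print(n,"handle",m.sum(),x[m].mean() if m.sum() else 0)
    b=abs(y)<25
    print([(a,np.nanpercentile(z[b&(x>=a)&(x<a+5)],[10,50,90]).round().tolist()) for a in range(-215,5,5) if (b&(x>=a)&(x<a+5)).any()])
cv2.imwrite("pics/m3.png",cv2.hconcat([ims[0],ims[1][60:270,90:370].repeat(2,0).repeat(2,1)])[:, :1120])
cv2.imwrite("pics/m3.png",cv2.resize(cv2.imread("pics/m3.png"),(800,300),interpolation=3))
E
```

```text
time_s: 5.45
eef_pos: [489.0, -80.0, 392.7]
ee_rot: [[0.948, -0.32, 0.001], [-0.32, -0.948, -0.001], [0.002, 0.001, -1.0]]
ft_force: [0.2, -0.7, 1.1]
grip_width: 0.346
5.45 [488.96555874 -80.01437757 392.71314315] [[ 0.948 -0.32   0.001]
 [-0.32  -0.948 -0.001]
 [ 0.002  0.001 -1.   ]] [ 0.57  0.04 -0.51  1.48  0.02  1.63 -1.84] [ 0.20497812 -0.65275036  1.09709543]
wrist handle 573 -251.1468606794254
[(-215, [449.0, 472.0, 481.0]), (-210, [110.0, 471.0, 481.0]), (-205, [152.0, 477.0, 482.0]), (-200, [151.0, 152.0, 154.0]), (-195, [151.0, 152.0, 153.0]), (-170, [22.0, 22.0, 23.0]), (-165, [21.0, 22.0, 23.0]), (-160, [21.0, 22.0, 24.0]), (-155, [21.0, 22.0, 23.0]), (-150, [21.0, 23.0, 23.0]), (-145, [21.0, 22.0, 23.0]), (-140, [21.0, 22.0, 23.0]), (-135, [21.0, 22.0, 24.0]), (-130, [21.0, 22.0, 23.0]), (-125, [21.0, 22.0, 24.0]), (-120, [21.0, 23.0, 24.0]), (-115, [22.0, 143.0, 145.0]), (-110, [21.0, 144.0, 146.0]), (-105, [21.0, 23.0, 139.0]), (-100, [21.0, 23.0, 131.0]), (-95, [21.0, 23.0, 123.0]), (-90, [22.0, 23.0, 113.0]), (-85, [21.0, 23.0, 105.0]), (-80, [21.0, 23.0, 96.0]), (-
[... 2336 characters left out ...]
 23.0, 25.0]), (-115, [21.0, 141.0, 145.0]), (-110, [23.0, 146.0, 148.0]), (-105, [24.0, 140.0, 143.0]), (-100, [23.0, 132.0, 135.0]), (-95, [119.0, 122.0, 126.0]), (-90, [110.0, 114.0, 118.0]), (-85, [102.0, 105.0, 108.0]), (-80, [94.0, 97.0, 100.0]), (-75, [84.0, 88.0, 91.0]), (-70, [77.0, 81.0, 83.0]), (-65, [71.0, 84.0, 87.0]), (-60, [83.0, 86.0, 88.0]), (-55, [75.0, 79.0, 142.0]), (-50, [68.0, 140.0, 145.0]), (-45, [59.0, 141.0, 145.0]), (-40, [51.0, 134.0, 139.0]), (-35, [123.0, 126.0, 131.0]), (-30, [113.0, 119.0, 122.0]), (-25, [106.0, 110.0, 113.0]), (-20, [97.0, 101.0, 106.0]), (-15, [89.0, 92.0, 96.0]), (-10, [81.0, 84.0, 87.0]), (-5, [72.0, 76.0, 85.0]), (0, [70.0, 89.0, 169.0])]
```

View pics/m3.png

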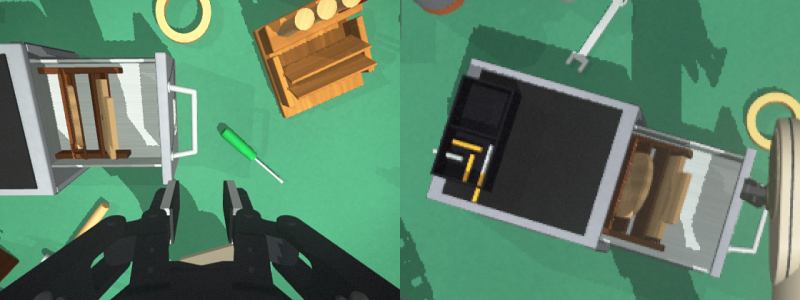

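The arched (half-round) template is in the rear slot at about (632,180) in the right half, and the stepped one is in front at (672,190). The drawer sits at about 210 mm.

```bash
cat > tm.py <<'E'
import sys
from h import *
c=np.array([.3147,.9492,0]);yy=np.array([-c[1],c[0],0]);F=np.array([570.6,169.8,0])
def plate(P,nm):
    x=(P-F)@c;y=(P-F)@yy;z=P[...,2]
    n=(x-13.4)*.866+(z-35.5)*.5; t=-(x-13.4)*.5+(z-35.5)*.866
    m=(t>75)&(t<135)&(abs(n)<9)&(abs(y)<75)
    f=m&(n>2)&(t<118)
    print(nm,m.sum(),"rear face n",np.median(n[f]) if f.any() else 0, "tmax",np.percentile(t[m],97))
    for a in range(75,125,10):
        k=m&(t>a)&(t<a+10)
        if k.sum()>5: l,h=np.percentile(y[k],[2,98]); print("  t",a,"y",l.round(1),h.round(1),"mid",((l+h)/2).round(1),k.sum())
if __name__=="__main__":
    for n in sys.argv[1:]: plate(np.load(n),n)
E
python3 tm.py wr.npy top1.npy scene1.npy
python3 - <<'E'
from h import *
C=np.array([521.4,-334.4,0]);cx=np.array([.9945,.1056,0]);cy=np.array([-.1056,.9945,0])
P=np.load("wr.npy");x=(P-C)@cx;y=(P-C)@cy;z=P[...,2]
for lo,hi in((-55,-20),(20,55)):
    b=(y>lo)&(y<hi)
    print([(int(a),np.nanpercentile(z[b&(x>=a)&(x<a+4)],[10,50,90]).round().tolist()) for a in range(-102,20,4) if (b&(x>=a)&(x<a+4)).any()])
m=(z>10)&(z<100)&(abs(x)<130)&(abs(y)<120);r=cv2.minAreaRect(P[m][:,:2].astype(np.float32));print(r)
E
```

```text
wr.npy 750 rear face n 3.799230945753017 tmax 125.72714859274576
  t 75 y -62.9 53.9 mid -4.5 29
  t 85 y -59.6 51.4 mid -4.1 53
  t 95 y -55.1 47.4 mid -3.8 83
  t 105 y -48.5 40.5 mid -4.0 139
  t 115 y -36.8 28.4 mid -4.2 382
top1.npy 462 rear face n 3.5790655938818574 tmax 127.57554888333021
  t 75 y -59.6 57.1 mid -1.2 82
  t 85 y -56.8 53.8 mid -1.5 78
  t 95 y -52.3 50.8 mid -0.8 85
  t 105 y -46.7 44.5 mid -1.1 79
  t 115 y -38.3 32.6 mid -2.8 95
scene1.npy 473 rear face n 5.7734030311389315 tmax 125.3287401229063
  t 75 y -57.8 56.2 mid -0.8 82
  t 85 y -54.0 53.7 mid -0.1 84
  t 95 y -51.1 48.0 mid -1.5 91
  t 105 y -43.8 41.1 mid -1.4 85
  t 115 y -33.2 31.3 mid -1.0 113
[(-102, [-0.0, 1.0, 1.0]), (-98, [16.0, 18.0, 19.0]), (-94, [17.0, 18.0, 20.0]), (-90, [17.0, 18.0, 20.0]), (-86, [17.0, 18.0, 20.0]), (-82, [17.0, 18.0, 19.0]), (-78, [17.0, 18.0, 19.0]), (-74, [17.0, 18.0, 19.0]), (-70, [17.0, 18.0, 19.0]), (-54, [89.0, 89.0, 89.0]), (-50, [89.0, 90.0, 92.0]), (-46, [86.0, 90.0, 92.0]), (-42, [80.0, 83.0, 86.0]), (-38, [73.0, 76.0, 79.0]), (-34, [66.0, 69.0, 72.0]), (-30
[... 513 characters left out ...]
9.0, 20.0]), (-70, [17.0, 18.0, 19.0]), (-66, [18.0, 18.0, 20.0]), (-62, [18.0, 19.0, 19.0]), (-58, [18.0, 18.0, 19.0]), (-54, [87.0, 89.0, 89.0]), (-50, [90.0, 91.0, 92.0]), (-46, [87.0, 89.0, 92.0]), (-42, [79.0, 82.0, 86.0]), (-38, [72.0, 75.0, 79.0]), (-34, [65.0, 68.0, 71.0]), (-30, [58.0, 62.0, 64.0]), (-26, [54.0, 56.0, 58.0]), (-18, [84.0, 86.0, 87.0]), (-14, [83.0, 86.0, 88.0]), (-10, [76.0, 79.0, 82.0]), (-6, [69.0, 72.0, 75.0]), (-2, [62.0, 65.0, 69.0]), (2, [55.0, 58.0, 61.0]), (6, [48.0, 51.0, 54.0]), (10, [19.0, 43.0, 47.0]), (14, [18.0, 19.0, 40.0]), (18, [17.0, 19.0, 20.0])]
((524.6248168945312, -335.3023681640625), (199.77398681640625, 180.08712768554688), 6.327770233154297)
```

```bash
python3 -m inch '[{"wx":4.75,"wy":-1.57,"wz":0,"x":6,"y":18,"z":-10,"jaw":0.3},{"wx":4.75,"wy":-1.57,"wz":0,"x":6,"y":18,"z":-10,"jaw":0.3},{"wx":4.75,"wy":-1.57,"wz":0,"x":6,"y":18,"z":-10,"jaw":0.3},{"wx":4.75,"wy":-1.57,"wz":0,"x":6,"y":18,"z":-10,"jaw":0.3},{"wx":4.75,"wy":-1.57,"wz":0,"x":6,"y":18,"z":-10,"jaw":0.3},{"wx":4.75,"wy":-1.57,"wz":0,"x":6,"y":18,"z":-10,"jaw":0.3},{"wx":0,"wy":0,"wz":0,"x":6,"y":18,"z":-20,"jaw":0.3},{"wx":0,"wy":0,"wz":0,"x":6,"y":18,"z":-20,"jaw":0.3},{"wx":0,"wy":0,"wz":0,"x":6,"y":18,"z":-20,"jaw":0.3},{"wx":0,"wy":0,"wz":0,"x":6,"y":18,"z":-20,"jaw":0.3},{"wx":0,"wy":0,"wz":0,"x":1.5,"y":2,"z":-30,"jaw":0.3},{"wx":0,"wy":0,"wz":0,"x":0,"y":0,"z":-30,"jaw":0.3},{"wx":0,"wy":0,"wz":0,"x":0,"y":0,"z":0,"jaw":0.3}]'
python3 look.py w4; python3 tm.py wr.npy
```

```text
time_s: 6.68
eef_pos: [547.4, 102.5, 184.1]
ee_rot: [[0.948, -0.28, 0.149], [-0.317, -0.821, 0.475], [-0.011, -0.498, -0.867]]
ft_force: [-0.9, 0.1, -0.7]
grip_width: 0.295
6.6833 [547.41739086 102.47470328 184.13033555] [[ 0.948 -0.28   0.149]
 [-0.317 -0.821  0.475]
 [-0.011 -0.498 -0.867]] [ 0.54  0.18 -0.56  1.88 -0.48  1.   -1.66] [-0.94023411  0.1307588  -0.67640559]
wr.npy 2119 rear face n 3.282063224742423 tmax 125.4109668163497
  t 75 y -62.7 -60.4 mid -61.5 64
  t 85 y -59.9 -55.3 mid -57.6 112
  t 95 y -55.4 43.8 mid -5.8 194
  t 105 y -48.3 38.9 mid -4.7 372
  t 115 y -36.6 27.5 mid -4.5 1208
```

View pics/w4.png

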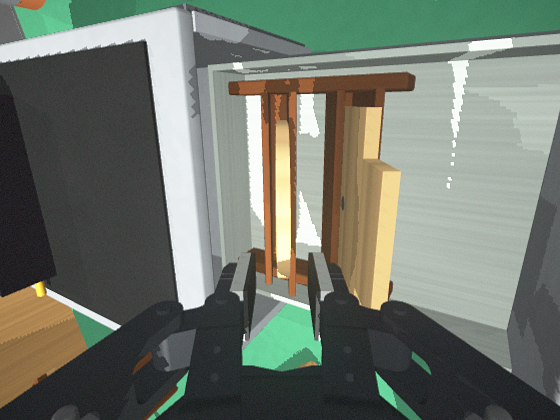

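The plate edge at column 283 is centred between the jaws (245 and 318), and the stepped plate at column 375 is clear. I'll advance along the slant and grip.

```bash
python3 -m inch '[{"wx":0,"wy":0,"wz":0,"x":2,"y":4.6,"z":-9.1,"jaw":0.3},{"wx":0,"wy":0,"wz":0,"x":2,"y":4.6,"z":-9.1,"jaw":0.3},{"wx":0,"wy":0,"wz":0,"x":2,"y":4.6,"z":-9.1,"jaw":0.3},{"wx":0,"wy":0,"wz":0,"x":2,"y":4.6,"z":-9.1,"jaw":0.3},{"wx":0,"wy":0,"wz":0,"x":2,"y":4.6,"z":-9.1,"jaw":0.3},{"wx":0,"wy":0,"wz":0,"x":2,"y":4.6,"z":-9.1,"jaw":0.3},{"wx":0,"wy":0,"wz":0,"x":2,"y":4.6,"z":-9.1,"jaw":0.3},{"wx":0,"wy":0,"wz":0,"x":2,"y":4.6,"z":-9.1,"jaw":0.3},{"wx":0,"wy":0,"wz":0,"x":0,"y":0,"z":0,"jaw":0.3},{"wx":0,"wy":0,"wz":0,"x":0,"y":0,"z":0,"jaw":0},{"wx":0,"wy":0,"wz":0,"x":0,"y":0,"z":0,"jaw":0},{"wx":0,"wy":0,"wz":0,"x":0,"y":0,"z":0,"jaw":0},{"wx":0,"wy":0,"wz":0,"x":0,"y":0,"z":0,"jaw":0},{"wx":0,"wy":0,"wz":0,"x":0,"y":0,"z":0,"jaw":0}]' 50
```

```text
time_s: 7.9
eef_pos: [567.2, 139.4, 117.8]
ee_rot: [[0.948, -0.276, 0.158], [-0.318, -0.821, 0.475], [-0.002, -0.5, -0.866]]
ft_force: [-0.2, -0.3, -1.2]
grip_width: 0.094
```

```bash
python3 -m inch '[{"wx":0,"wy":0,"wz":0,"x":-0.8,"y":-2.4,"z":4.3,"jaw":0},{"wx":0,"wy":0,"wz":0,"x":-1.6,"y":-4.8,"z":8.7,"jaw":0},{"wx":0,"wy":0,"wz":0,"x":-1.6,"y":-4.8,"z":8.7,"jaw":0},{"wx":0,"wy":0,"wz":0,"x":-1.6,"y":-4.8,"z":8.7,"jaw":0},{"wx":0,"wy":0,"wz":0,"x":-1.6,"y":-4.8,"z":8.7,"jaw":0},{"wx":0,"wy":0,"wz":0,"x":-1.6,"y":-4.8,"z":8.7,"jaw":0},{"wx":0,"wy":0,"wz":0,"x":-1.6,"y":-4.8,"z":8.7,"jaw":0},{"wx":0,"wy":0,"wz":0,"x":-1.6,"y":-4.8,"z":8.7,"jaw":0},{"wx":0,"wy":0,"wz":0,"x":-1.6,"y":-4.8,"z":8.7,"jaw":0},{"wx":0,"wy":0,"wz":0,"x":-1.6,"y":-4.8,"z":8.7,"jaw":0},{"wx":0,"wy":0,"wz":0,"x":-1.6,"y":-4.8,"z":8.7,"jaw":0},{"wx":0,"wy":0,"wz":0,"x":-1.6,"y":-4.8,"z":8.7,"jaw":0},{"wx":0,"wy":0,"wz":0,"x":-1.6,"y":-4.8,"z":8.7,"jaw":0},{"wx":0,"wy":0,"wz":0,"x":-1.6,"y":-4.8,"z":8.7,"jaw":0},{"wx":0,"wy":0,"wz":0,"x":0,"y":0,"z":0,"jaw":0},{"wx":0,"wy":0,"wz":0,"x":0,"y":0,"z":0,"jaw":0},{"wx":0,"wy":0,"wz":0,"x":0,"y":0,"z":0,"jaw":0}]'
```

```text
time_s: 9.32
eef_pos: [545.2, 75.2, 234.6]
ee_rot: [[0.948, -0.276, 0.156], [-0.317, -0.821, 0.475], [-0.003, -0.5, -0.866]]
ft_force: [0.4, -0.4, -1.4]
grip_width: 0.099
```

```bash
python3 -m inch '[{"wx":0,"wy":0,"wz":0,"x":0,"y":0,"z":20,"jaw":0},{"wx":0,"wy":0,"wz":0,"x":0,"y":0,"z":25,"jaw":0},{"wx":0,"wy":0,"wz":0,"x":0,"y":0,"z":25,"jaw":0},{"wx":0,"wy":0,"wz":0,"x":0,"y":0,"z":20,"jaw":0},{"wx":0,"wy":0,"wz":-4.65,"x":-8.7,"y":-30,"z":0,"jaw":0},{"wx":0,"wy":0,"wz":-4.65,"x":-8.7,"y":-30,"z":0,"jaw":0},{"wx":0,"wy":0,"wz":-4.65,"x":-8.7,"y":-30,"z":0,"jaw":0},{"wx":0,"wy":0,"wz":-4.65,"x":-8.7,"y":-30,"z":0,"jaw":0},{"wx":0,"wy":0,"wz":-4.65,"x":-8.7,"y":-30,"z":0,"jaw":0},{"wx":0,"wy":0,"wz":-4.65,"x":-8.7,"y":-30,"z":0,"jaw":0},{"wx":0,"wy":0,"wz":-4.65,"x":-8.7,"y":-30,"z":0,"jaw":0},{"wx":0,"wy":0,"wz":-4.65,"x":-8.7,"y":-30,"z":0,"jaw":0},{"wx":0,"wy":0,"wz":-4.65,"x":-8.7,"y":-30,"z":0,"jaw":0},{"wx":0,"wy":0,"wz":-4.65,"x":-8.7,"y":-30,"z":0,"jaw":0},{"wx":0,"wy":0,"wz":-4.65,"x":-8.7,"y":-30,"z":0,"jaw":0},{"wx":0,"wy":0,"wz":-4.65,"x":-8.7,"y":-30,"z":0,"jaw":0},{"wx":0,"wy":0,"wz":-4.65,"x":-8.7,"y":-30,"z":0,"jaw":0},{"wx":0,"wy":0,"wz":-4.65,"x":-8.7,"y":-30,"z":0,"jaw":0},{"wx":0,"wy":0,"wz":0,"x":0,"y":0,"z":0,"jaw":0}]'
cat > hang.py <<'E'
from h import *
s=status.get_state();R=s["ee_rot"];p=s["eef_pos"]
C=np.array([519.5,-334.5,36]);cx=np.array([np.cos(np.radians(6.15)),np.sin(np.radians(6.15)),0]);cy=np.array([-cx[1],cx[0],0])
print("tcp caddy-slot frame",((p-C)@cx).round(1),((p-C)@cy).round(1),(p-C)[2].round(1),"toolz",R[:,2]@cx,R[:,2]@cy,R[2,2],"y·cy",R[:,1]@cy)
for n in("wrist","top","scene"):
    w=snapshot(n);P=pts(w);save(w,n+"h");np.save(n+"h.npy",P);Q=(P-p)@R
    m=(abs(Q[...,1])<14)&(abs(Q[...,0])<75)&(Q[...,2]>-20)&(Q[...,2]<115)
    m&=cv2.inRange(cv2.cvtColor(w["frame"],cv2.COLOR_RGB2HSV),(8,50,60),(30,255,255))>0
    q=Q[m]; print(n,m.sum())
    if m.sum()>30:
        print("  x",np.percentile(q[:,0],[1,50,99]).round(1),"y",np.percentile(q[:,1],[5,50,95]).round(1),"z",np.percentile(q[:,2],[1,50,99]).round(1))
        for a in range(-20,110,15):
            k=(q[:,2]>a)&(q[:,2]<a+15)
            if k.sum()>8: print("   z",a,np.percentile(q[k,0],[2,98]).round(1),np.median(q[k,1]).round(1),k.sum())
E
python3 hang.py
```

```text
time_s: 10.9
eef_pos: [421.2, -349.6, 323.9]
ee_rot: [[0.101, -0.862, 0.496], [-0.995, -0.086, 0.053], [-0.002, -0.499, -0.866]]
ft_force: [0.1, 1.0, -0.9]
grip_width: 0.1
tcp caddy-slot frame -99.4 -4.4 287.9 toolz 0.4992455564201921 -0.000978118789106571 -0.86645999196635 y·cy 0.006463072489702642
wrist 1725
  x [-44.2  45.7  57.2] y [-5.  -0.9  3.2] z [-19.7  -7.3  77.3]
   z -20 [-43.6  47.4] -0.9 980
   z -5 [47.5 54.1] -0.9 402
   z 10 [54.  56.8] -0.8 174
   z 25 [56.9 57.2] -0.8 64
   z 40 [57.  57.3] -0.8 35
   z 55 [57.  57.3] -0.7 41
   z 70 [57.1 57.3] 0.3 26
top 1366
  x [-65.3 -17.9  52.6] y [-6.2 -4.6 -1.6] z [-17.9  39.3  88.9]
   z -20 [-55.7 -13.6] -4.4 114
   z -5 [-62.   40.9] -4.7 142
   z 10 [-64.2  51.2] -4.8 211
   z 25 [-65.2  50.5] -4.5 228
   z 40 [-64.7  51.7] -4.6 214
   z 55 [-65.4  51.2] -4.5 190
   z 70 [-64.9  51.2] -4.4 198
   z 85 [-65.2  51.3] -4.1 69
scene 969
  x [-69.5 -34.5  47. ] y [-7.8 -6.9  0. ] z [-19.   39.6  90.6]
   z -20 [-59.1 -15. ] -6.5 121
   z -5 [-65.3 -13. ] -6.8 105
   z 10 [-68.7  24.5] -6.9 119
   z 25 [-68.9  42.5] -7.1 141
   z 40 [-69.4  47.2] -7.0 151
   z 55 [-69.4  46.2] -7.0 134
   z 70 [-69.4  47.2] -6.9 135
   z 85 [-69.3  45.9] -6.7 63
```

View pics/wristh.png

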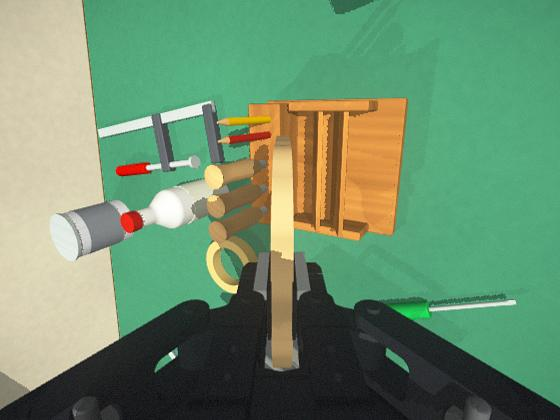

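The wrist image shows the arched plate gripped upright at about (283,200), with the caddy slot at about (322,170). The plate's lower edge is about 91 mm beyond the TCP. Next I'll lower it to just above the slot mouth.

```bash
python3 -m inch '[{"wx":0,"wy":0,"wz":0,"x":1,"y":0,"z":-10,"jaw":0},{"wx":0,"wy":0,"wz":0,"x":1,"y":0,"z":-20,"jaw":0},{"wx":0,"wy":0,"wz":0,"x":1,"y":0,"z":-20,"jaw":0},{"wx":0,"wy":0,"wz":0,"x":1,"y":0,"z":-20,"jaw":0},{"wx":0,"wy":0,"wz":0,"x":1,"y":0,"z":-20,"jaw":0},{"wx":0,"wy":0,"wz":0,"x":0,"y":0,"z":-20,"jaw":0},{"wx":0,"wy":0,"wz":0,"x":0,"y":0,"z":-12,"jaw":0},{"wx":0,"wy":0,"wz":0,"x":0,"y":0,"z":0,"jaw":0},{"wx":0,"wy":0,"wz":0,"x":0,"y":0,"z":0,"jaw":0}]'
python3 hang.py
python3 - <<'E'
from h import *
C=np.array([519.5,-334.5,36]);a=np.radians(6.15);cx=np.array([np.cos(a),np.sin(a),0]);cy=np.array([-cx[1],cx[0],0])
for f in("wristh","toph","sceneh","top0","scene0"):
    P=np.load(f+".npy")-C;x=P@cx;y=P@cy;z=P[...,2];n=x*.866+z*.5;t=-x*.5+z*.866
    for nm,lo,hi,tl,th in(("front inner",-14,-6,20,62),("rear outer",12,24,10,45)):
        m=(abs(y)<72)&(n>lo)&(n<hi)&(t>tl)&(t<th)
        if m.sum()>20: print(f,nm,m.sum(),"n",np.percentile(n[m],[20,50,80]).round(1),"y",np.percentile(y[m],[2,98]).round(0))
    m=(abs(n)<60)&(t>88)&(t<115)&(abs(y)>60)&(abs(y)<100)
    m=(z>-10)&(z<90)&(x>-70)&(x<20)&(abs(y)<100); print(f,"y ext",np.percentile(y[m],[0.5,99.5]).round(1))
E
python3 - <<'E'
import cv2
a=cv2.imread('pics/wristh.png');b=cv2.imread('pics/sceneh.png')[80:260,320:560]
cv2.imwrite('pics/mh.png',cv2.resize(cv2.hconcat([a,cv2.resize(b,(560,420))]),(800,300),interpolation=3))
E
```

```text
time_s: 11.8
eef_pos: [428.8, -344.3, 202.7]
ee_rot: [[0.112, -0.861, 0.496], [-0.994, -0.096, 0.059], [-0.003, -0.5, -0.866]]
ft_force: [0.5, 0.8, 0.2]
grip_width: 0.1
tcp caddy-slot frame -91.2 -0.1 166.7 toolz 0.4998244710135103 0.005355765884217194 -0.8661101627090275 y·cy -0.0030116451122387017
wrist 1732
  x [-43.1  45.6  57.2] y [-5.  -0.9  3.2] z [-19.8  -7.4  76.9]
   z -20 [-42.8  47.3] -0.9 975
   z -5 [46.7 54.2] -0.9 414
   z 10 [54.1 56.9] -0.9 175
   z 25 [56.8 57.2] -0.8 63
   z 40 [57.  57.3] -0.5 34
   z 55 [57.  57.3] -0.2 39
   z 70 [57.  57.3] -0.7 29
top 1069
  x [-61.5 -13.3  56.4] y [-5.8 -3.8 -1.1] z [-18.3  39.1  88.4]
   z -20 [-52.9 -10.7] -3.8 83
   z -5 [-58.9  50.8] -4.0 111
   z 10 [-60.6  54.5] -4.1 181
   z 25 [-60.6  53.8] -4.0 173
   z 40 [-61.1  54.8] -3.9 167
   z 55 [-61.5  54.4] -3.8 151
   z 70 [-60.9  54.8] -3.6 165
   z 85 [-54.5  57.1] -3.1 38
scene 761
  x [-63.9 -26.4  53.6] y [-6.6 -5.7  0.9] z [-18.5  39.9  89.6]
   z -20 [-54.6   1. ] -5.6 90
   z -5 [-61.1  -5. ] -5.8 88
   z 10 [-63.2  16.8] -5.9 89
   z 25 [-63.8  40.2] -5.7 114
   z 40 [-63.5  53.2] -5.8 122
   z 55 [-63.5  55.1] -5.7 110
   z 70 [-63.3  51.8] -5.7 110
   z 85 [-63.9  50.4] -5.5 38
wristh front inner 335 n [-10.3 -10.2 -10.2] y [-70.  56.]
wristh y ext [-88.4  82.4]
toph front inner 413 n [-12.9 -12.  -11.1] y [-69.  68.]
toph rear outer 337 n [13.  14.  14.8] y [-68.  69.]
toph y ext [-88.3  85.5]
sceneh front inner 153 n [-10.8 -10.3  -9.8] y [-67.  71.]
sceneh rear outer 205 n [15.2 15.5 15.9] y [-66.  68.]
sceneh y ext [-85.   88.3]
top0 front inner 417 n [-12.9 -12.  -11.1] y [-69.  68.]
top0 rear outer 330 n [13.1 13.9 14.8] y [-68.  69.]
top0 y ext [-88.   85.4]
scene0 front inner 282 n [-10.9 -10.4 -10. ] y [-69.  69.]
scene0 rear outer 207 n [15.2 15.5 16. ] y [-67.  69.]
scene0 y ext [-85.3  88.3]
```

View pics/mh.png

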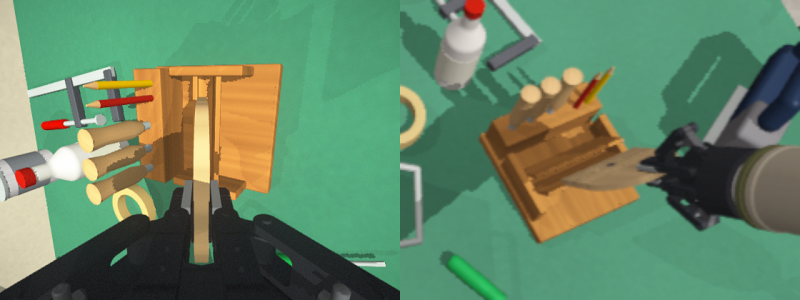

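The plate is just above the slot mouth; its edge sits about 5 mm rearward of the slot centreline, so I'll correct that and start in.

```bash
cat > st.py <<'E'
from h import *
s=status.get_state();R=s["ee_rot"];p=s["eef_pos"]
C=np.array([519.5,-334.5,36]);a=np.radians(6.15);cx=np.array([np.cos(a),np.sin(a),0]);cy=np.array([-cx[1],cx[0],0])
d=p-C;x=d@cx;print("n",x*.866+d[2]*.5,"t",-x*.5+d[2]*.866,"y",d@cy,"plate bottom t~",-x*.5+d[2]*.866-91,"F",s["ft_force"].round(1),R[:,2]@cx,R[:,1]@cy,s["time_s"])
E
python3 -m inch '[{"wx":0,"wy":0,"wz":0,"x":-4.4,"y":-3.5,"z":-2.8,"jaw":0},{"wx":0,"wy":0,"wz":0,"x":0,"y":0,"z":0,"jaw":0},{"wx":0,"wy":0,"wz":0,"x":5,"y":0.5,"z":-8.7,"jaw":0},{"wx":0,"wy":0,"wz":0,"x":5,"y":0.5,"z":-8.7,"jaw":0},{"wx":0,"wy":0,"wz":0,"x":0,"y":0,"z":0,"jaw":0},{"wx":0,"wy":0,"wz":0,"x":0,"y":0,"z":0,"jaw":0}]'; python3 st.py
```

```text
time_s: 12.45
eef_pos: [434.4, -346.7, 181.6]
ee_rot: [[0.112, -0.861, 0.496], [-0.994, -0.095, 0.059], [-0.004, -0.499, -0.866]]
ft_force: [0.2, 0.3, -1.7]
grip_width: 0.097
n -1.6200072806009729 t 169.10001632381682 y -3.031308877805957 plate bottom t~ 78.10001632381682 F [ 0.2  0.3 -1.7] 0.49936972465420293 -0.0025544740343222414 12.45
```

```bash
python3 -m inch '[{"wx":0,"wy":0,"wz":0,"x":4,"y":0.4,"z":-6.9,"jaw":0},{"wx":0,"wy":0,"wz":0,"x":4,"y":0.4,"z":-6.9,"jaw":0},{"wx":0,"wy":0,"wz":0,"x":4,"y":0.4,"z":-6.9,"jaw":0},{"wx":0,"wy":0,"wz":0,"x":4,"y":0.4,"z":-6.9,"jaw":0},{"wx":0,"wy":0,"wz":0,"x":4,"y":0.4,"z":-6.9,"jaw":0},{"wx":0,"wy":0,"wz":0,"x":0,"y":0,"z":0,"jaw":0}]'; python3 st.py
```

```text
time_s: 12.95
eef_pos: [454.5, -344.5, 146.3]
ee_rot: [[0.112, -0.861, 0.496], [-0.994, -0.095, 0.06], [-0.004, -0.499, -0.867]]
ft_force: [1.0, -0.1, -1.1]
grip_width: 0.096
n -1.722483951098468 t 128.38913754240141 y -2.9499790723916903 plate bottom t~ 37.389137542401414 F [ 1.  -0.1 -1.1] 0.4991235609586663 -0.002469328881161754 12.95
```

No contact and tracking well. The lower edge is inside the slot, so I'll continue to about 6 mm above the bottom and then creep.

```bash
python3 -m inch '[{"wx":0,"wy":0,"wz":0,"x":3.5,"y":0.35,"z":-6,"jaw":0},{"wx":0,"wy":0,"wz":0,"x":3.5,"y":0.35,"z":-6,"jaw":0},{"wx":0,"wy":0,"wz":0,"x":3.5,"y":0.35,"z":-6,"jaw":0},{"wx":0,"wy":0,"wz":0,"x":3.5,"y":0.35,"z":-6,"jaw":0},{"wx":0,"wy":0,"wz":0,"x":1,"y":0.1,"z":-1.7,"jaw":0},{"wx":0,"wy":0,"wz":0,"x":0,"y":0,"z":0,"jaw":0}]'; python3 st.py
```

```text
time_s: 13.45
eef_pos: [469.3, -343.6, 121.8]
ee_rot: [[0.112, -0.861, 0.496], [-0.994, -0.095, 0.059], [-0.003, -0.5, -0.866]]
ft_force: [0.2, 0.1, -0.8]
grip_width: 0.096
n -1.1841557789622925 t 99.70527081969428 y -3.6492359969305763 plate bottom t~ 8.705270819694277 F [ 0.2  0.1 -0.8] 0.49967979668315743 -0.0024963496548013426 13.45
```

```bash
python3 -m inch '[{"wx":0,"wy":0,"wz":0,"x":1,"y":0.1,"z":-1.7,"jaw":0},{"wx":0,"wy":0,"wz":0,"x":1,"y":0.1,"z":-1.7,"jaw":0},{"wx":0,"wy":0,"wz":0,"x":0,"y":0,"z":0,"jaw":0},{"wx":0,"wy":0,"wz":0,"x":0,"y":0,"z":0,"jaw":0}]'; python3 st.py
```

```text
time_s: 13.78
eef_pos: [471.2, -343.9, 119.2]
ee_rot: [[0.111, -0.861, 0.497], [-0.994, -0.095, 0.057], [-0.002, -0.5, -0.866]]
ft_force: [-0.3, 0.7, -1.1]
grip_width: 0.098
n -0.85203512124491 t 96.58572215386876 y -4.178028365446846 plate bottom t~ 5.585722153868758 F [-0.3  0.7 -1.1] 0.5002086200497536 -0.0026029304988302734 13.7833
```

```bash
python3 -m inch '[{"wx":0,"wy":0,"wz":0,"x":1,"y":0.1,"z":-1.7,"jaw":0},{"wx":0,"wy":0,"wz":0,"x":1,"y":0.1,"z":-1.7,"jaw":0},{"wx":0,"wy":0,"wz":0,"x":0,"y":0,"z":0,"jaw":0},{"wx":0,"wy":0,"wz":0,"x":0,"y":0,"z":0,"jaw":0}]'; python3 st.py
```

```text
time_s: 14.12
eef_pos: [473.2, -343.8, 116.3]
ee_rot: [[0.111, -0.86, 0.497], [-0.994, -0.095, 0.057], [-0.002, -0.5, -0.866]]
ft_force: [-5.7, 2.7, 7.1]
grip_width: 0.102
n -0.5786597109077718 t 93.01955407187708 y -4.29152486100525 plate bottom t~ 2.0195540718770815 F [-5.7  2.7  7.1] 0.5004753756442322 -0.002708665840601418 14.1167
```

```bash
python3 -m inch '[{"wx":0,"wy":0,"wz":0,"x":0.7,"y":0.1,"z":-1.2,"jaw":0},{"wx":0,"wy":0,"wz":0,"x":0.7,"y":0.1,"z":-1.2,"jaw":0},{"wx":0,"wy":0,"wz":0,"x":0,"y":0,"z":0,"jaw":0},{"wx":0,"wy":0,"wz":0,"x":0,"y":0,"z":0,"jaw":0}]'; python3 st.py
```

```text
time_s: 14.45
eef_pos: [473.7, -343.9, 116.4]
ee_rot: [[0.112, -0.86, 0.498], [-0.994, -0.096, 0.058], [-0.002, -0.501, -0.865]]
ft_force: [-34.1, 15.1, 43.7]
grip_width: 0.096
n -0.13134131266038906 t 92.85557639118186 y -4.454532933659781 plate bottom t~ 1.855576391181856 F [-34.1  15.1  43.7] 0.5009969926536603 -0.003075829312588206 14.45
```

The axial force rises while the TCP stops advancing at t≈93 mm (92.9 expected from the grasp), so the plate is on the bottom. I'll relieve the push, open, and back out along the slant.

```bash
python3 -m inch '[{"wx":0,"wy":0,"wz":0,"x":-1,"y":-0.1,"z":1.6,"jaw":0},{"wx":0,"wy":0,"wz":0,"x":0,"y":0,"z":0,"jaw":0},{"wx":0,"wy":0,"wz":0,"x":0,"y":0,"z":0,"jaw":0}]'; python3 st.py
python3 -m inch '[{"wx":0,"wy":0,"wz":0,"x":0,"y":0,"z":0,"jaw":0.15},{"wx":0,"wy":0,"wz":0,"x":0,"y":0,"z":0,"jaw":0.2},{"wx":0,"wy":0,"wz":0,"x":0,"y":0,"z":0,"jaw":0.3},{"wx":0,"wy":0,"wz":0,"x":0,"y":0,"z":0,"jaw":0.35},{"wx":0,"wy":0,"wz":0,"x":0,"y":0,"z":0,"jaw":0.35},{"wx":0,"wy":0,"wz":0,"x":0,"y":0,"z":0,"jaw":0.35}]'; python3 st.py
python3 -m inch '[{"wx":0,"wy":0,"wz":0,"x":-2.5,"y":-0.3,"z":4.3,"jaw":0.35},{"wx":0,"wy":0,"wz":0,"x":-5,"y":-0.5,"z":8.7,"jaw":0.35},{"wx":0,"wy":0,"wz":0,"x":-5,"y":-0.5,"z":8.7,"jaw":0.35},{"wx":0,"wy":0,"wz":0,"x":-5,"y":-0.5,"z":8.7,"jaw":0.35},{"wx":0,"wy":0,"wz":0,"x":-5,"y":-0.5,"z":8.7,"jaw":0.35},{"wx":0,"wy":0,"wz":0,"x":-5,"y":-0.5,"z":8.7,"jaw":0.35},{"wx":0,"wy":0,"wz":0,"x":-5,"y":-0.5,"z":8.7,"jaw":0.35},{"wx":0,"wy":0,"wz":0,"x":-5,"y":-0.5,"z":8.7,"jaw":0.35},{"wx":0,"wy":0,"wz":0,"x":-5,"y":-0.5,"z":8.7,"jaw":0.35},{"wx":0,"wy":0,"wz":0,"x":-5,"y":-0.5,"z":8.7,"jaw":0.35},{"wx":0,"wy":0,"wz":0,"x":-5,"y":-0.5,"z":8.7,"jaw":0.35},{"wx":0,"wy":0,"wz":0,"x":-5,"y":-0.5,"z":8.7,"jaw":0.35},{"wx":0,"wy":0,"wz":0,"x":0,"y":0,"z":0,"jaw":0.35},{"wx":0,"wy":0,"wz":0,"x":0,"y":0,"z":0,"jaw":0.35}]'
python3 - <<'E'
from h import *
C=np.array([519.5,-334.5,36]);a=np.radians(6.15);cx=np.array([np.cos(a),np.sin(a),0]);cy=np.array([-cx[1],cx[0],0])
ims=[]
for n in("wrist","top","scene"):
    s=snapshot(n);ims.append(s["frame"][:,:,::-1]);P=pts(s)-C;x=P@cx;y=P@cy;z=P[...,2];nn=x*.866+z*.5;t=-x*.5+z*.866
    m=(t>76)&(t<135)&(abs(nn)<14)&(abs(y)<80)
    if m.sum()>20:
        k=m&(t<115)&(t>80); print(n,m.sum(),"top t",np.percentile(t[m],98).round(1),"y",np.percentile(y[m],[1,99]).round(1),"lean",30-np.degrees(np.arctan(np.polyfit(t[k],nn[k],1)[0])) if k.sum()>20 else 0,"n",np.median(nn[m]).round(1))
    if n!="wrist":
        c=np.array([.3147,.9492,0]);yy=np.array([-c[1],c[0],0]);F=np.array([570.6,169.8,0]);P=pts(s);X=(P-F)@c;Y=(P-F)@yy;Z=P[...,2]
        m=(Z>132)&(Z<158)&(X>-290)&(X<-238)&(abs(Y)<45);print("handle",X[m].mean())
        m=(Z>125)&(Z<155)&(X>-130)&(X<-20)&(abs(Y)<45);print("stepped top X",X[m].mean(),Z[m].max(),m.sum())
cv2.imwrite("pics/fin.png",cv2.resize(cv2.hconcat([ims[0],ims[1]]),(800,300),interpolation=3))
E
```

```text
time_s: 14.7
eef_pos: [473.5, -344.1, 116.3]
ee_rot: [[0.111, -0.86, 0.498], [-0.994, -0.095, 0.057], [-0.001, -0.501, -0.866]]
ft_force: [-13.7, 5.0, 17.7]
grip_width: 0.101
n -0.363090835260202 t 92.92065086895848 y -4.644701857228324 plate bottom t~ 1.9206508689584751 F [-13.7   5.   17.7] 0.5008948114542658 -0.00278283398953403 14.7
time_s: 15.2
eef_pos: [473.7, -343.4, 114.8]
ee_rot: [[0.112, -0.861, 0.497], [-0.994, -0.095, 0.058], [-0.002, -0.5, -0.866]]
ft_force: [0.3, 0.1, 0.2]
grip_width: 0.352
n -0.8976757721436215 t 91.46853781318123 y -3.9604048980534388 plate bottom t~ 0.46853781318122856 F [0.3 0.1 0.2] 0.5000708053608977 -0.0026380375314725597 15.2
time_s: 16.37
eef_pos: [416.0, -349.7, 215.5]
ee_rot: [[0.111, -0.86, 0.497], [-0.994, -0.095, 0.057], [-0.001, -0.501, -0.866]]
ft_force: [0.9, -0.8, -0.4]
grip_width: 0.352
wrist 2120 top t 125.9 y [-59.7  46.4] lean 38.38748119997992 n -7.3
top 574 top t 128.2 y [-56.5  54.6] lean 35.57633904174637 n -5.5
handle -252.594896329418
stepped top X -107.1633354420798 151.80960892226858 290
scene 463 top t 126.4 y [-52.3  58.3] lean 36.09723288487672 n -4.2
handle -249.3430003115129
stepped top X -104.20652010033288 149.28955842566359 312
```

View pics/fin.png

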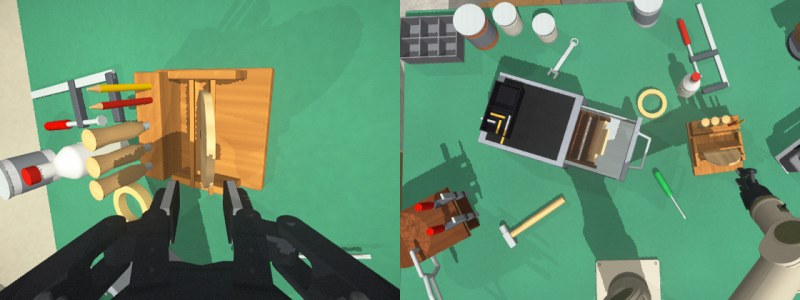

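The plate stands in the slot at about (207,140) in the left half, arch up. The jaws are empty and clear, the drawer is open, and the other items look unmoved. One tighter lean check after a short wait, then I'll hand in.

```bash
python3 -m inch '[{"wx":0,"wy":0,"wz":0,"x":0,"y":0,"z":10,"jaw":0.35},{"wx":0,"wy":0,"wz":0,"x":0,"y":0,"z":10,"jaw":0.35},{"wx":0,"wy":0,"wz":0,"x":0,"y":0,"z":0,"jaw":0.35},{"wx":0,"wy":0,"wz":0,"x":0,"y":0,"z":0,"jaw":0.35},{"wx":0,"wy":0,"wz":0,"x":0,"y":0,"z":0,"jaw":0.35},{"wx":0,"wy":0,"wz":0,"x":0,"y":0,"z":0,"jaw":0.35}]'
python3 - <<'E'
from h import *
C=np.array([519.5,-334.5,36]);a=np.radians(6.15);cx=np.array([np.cos(a),np.sin(a),0]);cy=np.array([-cx[1],cx[0],0])
for n in("top","scene"):
    s=snapshot(n);P=pts(s)-C;x=P@cx;y=P@cy;z=P[...,2];nn=x*.866+z*.5;t=-x*.5+z*.866
    m=(t>62)&(t<112)&(abs(nn)<14)&(abs(y)<30)
    for _ in range(3):
        k=np.polyfit(t[m],nn[m],1); m&=abs(np.polyval(k,t)-nn)<3
    print(n,m.sum(),"rear face lean",30-np.degrees(np.arctan(k[0])),"n at t=0",k[1],"at 70",np.polyval(k,70))
E
```

```text
time_s: 17.02
eef_pos: [416.0, -349.2, 234.6]
ee_rot: [[0.111, -0.861, 0.497], [-0.994, -0.095, 0.058], [-0.003, -0.5, -0.866]]
ft_force: [1.1, -0.6, 0.9]
grip_width: 0.349
top 268 rear face lean 34.15868393148139 n at t=0 2.295294786981843 at 70 -2.794437252033315
scene 188 rear face lean 33.97314683699567 n at t=0 3.5404159944579994 at 70 -1.3214941720349587
```

```bash
python3 -c "
from rig import workorder; print(workorder.hand_in())"
```

```text
the job is handed in; nothing more can be done
None
```

The arched template now stands arch up in the caddy's slot, and I handed the job in at about 17 s of the 61 s allowed. No verdict was reported.

- **Drawer:** I pulled it open to its stop. Its handle measured about 210 mm out, and it was still there after the placing.
- **Template:** I drew it out of the rear slot along the slant and lowered it into the caddy. It met the bottom at the expected depth, with about 57 N of push while it was still gripped. I eased the push, let go, and backed the gripper clear with no contact force.
- **Last checks:** The template leans about 34° (34.2° and 34.0° in the two views; 20–40° is allowed). It is roughly centred along the slot. The stepped template still stands in its slot.
- **Loose items:** The bottle, tape, screwdriver and hammer look unmoved in the last top picture. I did not measure them.
- **Disagreements:** A rougher first fit gave a lean of 36–38°, because it mixed the plate's edge with its face. The three cameras differed by about 2–3 mm, which is inside the slot's clearance. The lean is 4° over the slot's own 30°, so the plate is not quite flat against the front wall.
- **Refused call:** My first move was refused because its rows lacked some keys; nothing moved.

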